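# Load the guarded stirring plate

### The arm

A 6-joint arm with a two-finger parallel gripper is mounted at the origin on a cart in front of the work surface, level with it; the furniture and walls round the work are solid. World frame = base frame: x ahead of the robot, y to its left, z up, the work surface at z = 0. Lengths are in m, angles in rad, forces in N, time in s.
With the tool pointing down it reaches from about 0.325 to 0.9 m from the base axis. Payload 3.5 kg.
Tool frame: the origin (TCP) lies midway between the tips of the shut fingers; the grasp point (between the pads) lies arm.grip_point_offset behind it (arm.grip_point_offset is the distance from the TCP to the grasp point, in m); z points along the fingers, y is the line along which they close (so a half turn about z gives the same grasp; the last joint's range is limited). The gripper opens to 85 mm and grips with 20 to 120 N. Pads are 22 mm wide; open, the fingers measure 114 mm over their backs; the gripper's body (76 mm by 85 mm) begins 54 mm behind the grasp point. The pads swing forward as they close: fully open they stand 13 mm farther back than shut.
Start: joints at [-1.311, 0.276, -0.026, 1.268, 0, 1.467], TCP at [0.222, -0.584, 0.231] pointing down, gripper open.
Joint ranges: [-3.12, 3.12], [-0.85, 1.88], [-1.08, 1.24], [-1.95, 2.15], [-1.57, 1.53], [-3.14, 3.14]. Speed limits (rad/s): [2.57, 2.57, 3.14, 3.14, 3.14, 3.14].

### API

Orientations are given as [roll, pitch, yaw] about the fixed x, y, z axes, in that order (R = Rz(yaw) Ry(pitch) Rx(roll)).
In Python, from plant import arm gives the robot as it stands.
- The arm moves only by the tool jog_arm, called in YAML: its name, and indented under it one key for each argument. Schema: {"type":"object","properties":{"segments":{"type":"object","properties":{"motion":{"type":"array","items":{"type":"array","items":{"type":"number"},"minItems":7,"maxItems":7},"minItems":1,"maxItems":12}},"additionalProperties":false,"required":["motion"]},"only":{"type":"string"},"quiet":{"type":"boolean"},"lines":{"type":"string"}},"required":["segments"],"additionalProperties":false}. segments is an object whose key "motion" holds a list of rows, 1 to 12 of them, each of 7 numbers: dx, dy, dz in m, then a rotation vector rx, ry, rz in rad, then the finger opening in m; each row is the pose to reach, as a shift and turn from the pose commanded when the call began, along the tool's axes at that moment; what a row does not reach only later rows make up. A row lasts 1/12 s, in which the tool goes at most 0.0417 m and 0.125 rad, less where a joint would pass 70% of its speed; a pose out of reach is approached as far as the arm can. The fingers move at their own pace and stop on an object; the grip force is fixed at half the most. Time passes only in rows, so rows that do not move let the fingers close. The tool returns the time, the measured TCP pose, the force, the opening and the grip force at its end. only (a regular expression) keeps the lines of the reply that match it, lines (a string "A,B") keeps lines A to B, and quiet returns only ok. Input that does not fit is refused with a message, and nothing moves.
- arm.state(): the state, without advancing time (a new reading comes with each control period).
- arm.get_image(name): name is "side" or "top" or "wrist"; returns (picture, depth): 400x640x3 uint8, red, green, blue; 400x640 float32, m along the optical axis (not along the pixel's ray), 0 where there is no reading.
- arm.camera_params(name): a dict with "mtx" (3x3 intrinsics, pixels), "k1" (the pictures are not rectified: a ray, as slopes to the right and down, at radius r is drawn at 1 + k1 r^2 times it, then the intrinsics apply), "cam_to_world" (4x4, takes a point from camera to world coordinates); the wrist camera has in their place "mount" (4x4, takes a point from camera to tool coordinates, whose origin is the TCP and whose axes are the flange's). Camera axes: x right, y up, looking along -z (the intrinsics and any distortion apply to the point x, -y, -z); pixel columns grow to the right and rows downward; lengths in m; the calibration is good to about 2 mm. A picture is of the moment at which its call begins: read the wrist's pose just before it. camera_params takes no time and is no camera call.
- arm.close_job(): hands the job in; it is judged then, once.
The state is a dict: "time": time; "qpos": joint angles; "joint_vel": joint speeds; "effort": joint torques, N m; "position": TCP position; "eef_rot": TCP orientation; "force": force on the tool from outside, world axes, zero at the start; "wrist_torque": the same for the moment, N m; "width": finger opening in m; "grip_force": force on a finger pad.
Only numpy, scipy, OpenCV 4.12 (cv2) and the standard library are available. Lean on these libraries where they do the work, as an engineer would, in place of code of your own. Each camera call takes 0.05 s, during which the arm holds its last target. There are 200 camera calls.

### The job

On the two-station stirring plate, slide open the guard door in front of the station with the printed ring, then slide the lidded specimen pot from the front ledge through the opening until its whole base stands inside the ring, keeping it upright and down on the plate all the way (do not lift it). Then slide the door fully shut again, so that both doors are closed. Leave the open glass jar on the other station, and the loupe and eyepiece beside the plate, where they are.

Things in the scene. Friction and masses are not known exactly. Their poses are not given: they have to be found in the camera images.
- stirrer: White plate 270(x) x 290(y) x 30 mm, fixed; origin under its centre; x to its back, y to its left; top z=30 mm. Clear guard, open above, panes to z=90: inner side faces y=+-134, back x=126. Doors at x=-22 (left, y>0) and x=-8 (right), grooves flush, no sill. Ledge in front x=-135 to -26. Two stations behind, near x=62, y=+-70, no wall between.
- ring_mark: Thin black ring printed on the plate's top, inner diameter 62 mm, outer 70 mm, flat (no step). It marks either the left or the right station behind the doors. Origin: its centre, on the plate's top.
- pot: White specimen pot, white screw lid (fixed on): 50 mm wide over the lid, 46 mm below it, 58 mm high (lid: top 14 mm), about 0.075 kg, loose, on the plate's front ledge. Held in two fingers it pivots and tips if dragged across the finger line, not along it. Closing fingers may press it down so that it drags; easing up 1 to 2 mm frees it. Origin: centre of its underside, z up.
- glass_jar: Open clear glass jar, 55 mm wide, 59 mm high, loose, standing on the station that has no ring. Origin: centre of its underside, z up.
- door_left (a joint): Left guard door, in the front groove: clear pane 136 mm wide, 60 mm high, aluminium edged, sliding along the plate's y. 0 = shut; it opens to the right (plate -y), in front of the other door, to its stop at 0.118 m, leaving a 119 mm opening (plate y = 15 to 134 mm). Friction about 1.2 N, no spring: stays where left.
- door_left_grip (a point): Point to hold the left door: in the upright grey tab on the pane's top near its outer (left) end. Tab 12 mm thick (plate x), 24 mm wide (plate y), 30 mm high, from plate z = 90 to 120 mm; the point is on its middle axis at z = 108 mm, with the door shut at plate x = -22, y = 117 mm.
- door_right (a joint): Right guard door, in the rear groove: mirror image of the left one. 0 = shut; it opens to the left (plate +y), behind the other door, to its stop at 0.118 m, leaving a 119 mm opening (plate y = -134 to -15 mm). Same friction, no spring.
- door_right_grip (a point): Point to hold the right door: in the same sort of grey tab near its outer (right) end, same size and height; with the door shut it is at plate x = -8, y = -117 mm.
- loupe: Black loupe, 37 mm wide, 40 mm high, loose, standing on the table beside the plate's right side. Origin: centre of its underside. A bystander.
- eyepiece: Black spare eyepiece, 38 mm wide, 52 mm high, loose, standing on the table beside the plate's right side. Origin: centre of its underside. A bystander.

How it is judged:
On the way, in this order (a step that is already met when the one before it is completed fails the run):
1. the door in front of the ringed station is open by more than 55 mm (((y of ring_mark in the frame of stirrer above 0 m and value of joint door_left above 0.055 m) or (y of ring_mark in the frame of stirrer below 0 m and value of joint door_right above 0.055 m))), for 0.2 s.
2. the pot stands upright with its base inside the ring (centre within 8 mm of the ring's centre) (horizontal distance between pot and ring_mark below 0.008 m and angle between pot's own z axis and vertical below 0.08 rad), for 0.2 s.
At the end, for the whole second after the job is handed in: The pot stands upright on the plate, at rest, its centre within 8 mm of the ring's centre, and both guard doors are shut (each within 5 mm of its shut stop) (all of step 2 and z of pot in the frame of stirrer below 0.033 m and linear speed of pot below 0.02 m/s and value of joint each of door_left, door_right below 0.005 m); the robot touches nothing.
It fails at once if the pot is lifted more than 12 mm off the plate, or taken off the plate (z of pot in the frame of stirrer above 0.042 m or z of pot in the frame of stirrer below 0.02 m).
It fails at once if the pot is tipped by more than 0.35 rad (angle between pot's own z axis and vertical above 0.35 rad).
It fails at once if the glass jar is moved by more than 15 mm or tipped by more than 0.35 rad (distance of glass_jar from where it was at the start of the episode above 0.015 m or angle between glass_jar's own z axis and vertical above 0.35 rad).
It fails at once if the loupe or the eyepiece is moved by more than 25 mm (distance of any of loupe, eyepiece from where it was at the start of the episode above 0.025 m).
It also fails if it takes over 61 s, if anything falls off the work surface, if the arm or the gripper's body presses on something with over 40 N, if the wrist force passes 120 N, or if a joint passes its speed limit or range.

## Working session

There is one attempt and no reset: what is moved stays moved. The work goes in short steps, Python scripts to look and compute and a tool call to move; the robot and the scene stay as the last step left them, time stands still between calls to the robot, and variables do not carry over. Pictures are saved under pics/ and viewed, at most 10 in all, crops included, and the job is handed in when it is done.

```bash
ls; mkdir -p pics
```

Create h.py:
```python
import numpy as np, cv2
from plant import arm
def save(img,n): cv2.imwrite(n,cv2.cvtColor(img,cv2.COLOR_RGB2BGR))
def ray(name,px,tcp=None):
    p=arm.camera_params(name)
    uv=np.array(px,float).reshape(-1,1,2)
    d=np.array([p.get('k1',0),0,0,0],float)
    s=cv2.undistortPoints(uv,np.array(p['mtx'],float),d)[:,0]
    v=np.c_[s[:,0],-s[:,1],-np.ones(len(s))]
    M=np.array(p['cam_to_world']) if 'cam_to_world' in p else tcp@np.array(p['mount'])
    return M[:3,3],v@M[:3,:3].T
def onz(name,px,z,tcp=None):
    o,d=ray(name,px,tcp); return o+d*((z-o[2])/d[:,2])[:,None]
def depthpt(name,px,dep,tcp=None):
    o,d=ray(name,px,tcp); px=np.array(px).reshape(-1,2).astype(int)
    return o+d*dep[px[:,1],px[:,0]][:,None]
```

Run:
```python
from h import *
for n in('top','side'):
    i,d=arm.get_image(n); save(i,f'pics/{n}0.png'); np.save(f'{n}0.npy',d)
    p=arm.camera_params(n); print(n,p)
s=arm.state();print(s['time'],s['position'],s['eef_rot'],s['width'],arm.grip_point_offset)
```

```text
pics
plant.py
top {'mtx': array([[452.82424188,   0.        , 328.99306921],
       [  0.        , 452.82424188, 201.14248636],
       [  0.        ,   0.        ,   1.        ]]), 'k1': -0.050728082511376706, 'cam_to_world': array([[-0.01926375,  0.99733772, -0.0703305 ,  0.49155935],
       [-0.99960393, -0.02065539, -0.01911381,  0.04057594],
       [-0.02051562,  0.06993444,  0.99734061,  1.01203409],
       [ 0.        ,  0.        ,  0.        ,  1.        ]])}
side {'mtx': array([[493.86650095,   0.        , 314.74729833],
       [  0.        , 493.86650095, 200.53868502],
       [  0.        ,   0.        ,   1.        ]]), 'k1': 0.03214122330690229, 'cam_to_world': array([[ 0.95128099,  0.15334713, -0.2674867 ,  0.28886477],
       [-0.3077233 ,  0.52638584, -0.79260603, -0.70165873],
       [ 0.01925735,  0.83630294,  0.54792933,  0.61604143],
       [ 0.        ,  0.        ,  0.        ,  1.        ]])}
0.1 [ 0.22163397 -0.58363353  0.230261  ] [-3.13959400e+00 -2.03755342e-04  3.62854493e-01] 0.08559237770564394 0.0187
```

View pics/top0.png

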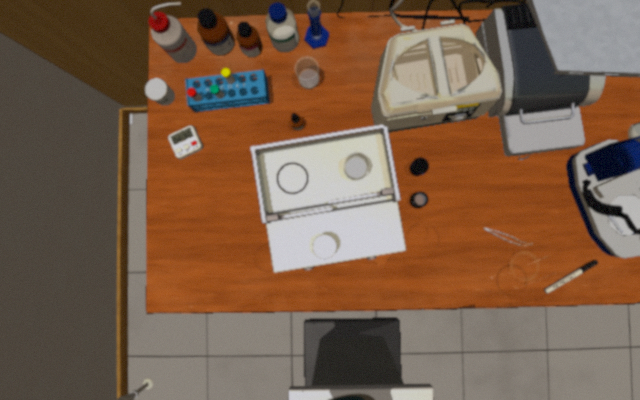

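View pics/side0.png

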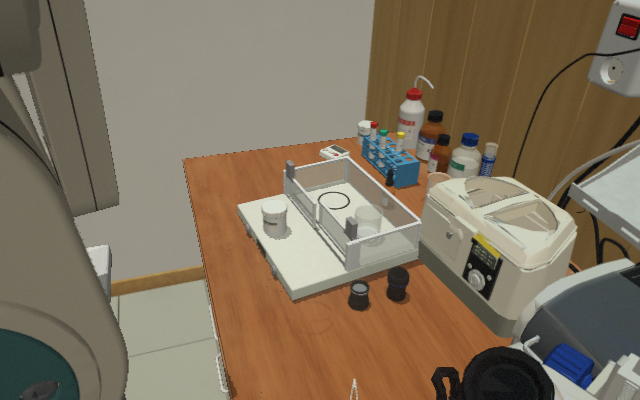

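The ring is at the left station (top view about (292,178)). The pot is on the ledge at (324,244), the jar at (356,166), and the left door tab is near (265,215). The side view shows the tabs at (290,168) and (351,228).

Create m.py:
```python
from h import *
i,_=arm.get_image('top'); d=np.load('top0.npy'); save(cv2.resize(i[120:280,240:440],(800,640))[:600],'pics/topcrop.png')
hsv=cv2.cvtColor(i,cv2.COLOR_RGB2HSV)
V,U=np.mgrid[0:400,0:640]
px=np.c_[U.ravel(),V.ravel()]
P=depthpt('top',px,d).reshape(400,640,3)
roi=(U>235)&(U<415)&(V>115)&(V<280)
m=roi&(abs(P[...,2]-.03)<.008)&(hsv[...,1]<80)
m=cv2.morphologyEx(m.astype(np.uint8),cv2.MORPH_OPEN,np.ones((3,3)))
n,l,st,c=cv2.connectedComponentsWithStats(m); 
print(st[1:],c[1:])
W=onz('top',px,.03).reshape(400,640,3)
r=cv2.minAreaRect((W[m>0][:,:2]*1000).astype(np.float32)); print('plate rect',r); print(cv2.boxPoints(r))
# ring: dark pixels
g=cv2.cvtColor(i,cv2.COLOR_RGB2GRAY)
k=((g<150)&(np.hypot(U-292,V-178)<21)).astype(np.uint8)
cs,_=cv2.findContours(k,0,2); cc=max(cs,key=cv2.contourArea); e=cv2.fitEllipse(cc); print('ring',e,onz('top',[e[0]],.03))
# pot lid: points of height ~.088
k=((abs(P[...,2]-.088)<.012)&(np.hypot(U-324,V-244)<25)); print('lid',k.sum(),P[k].mean(0),(P[k].min(0)+P[k].max(0))/2,np.ptp(P[k],axis=0)); pz=np.median(P[k][:,2]);print(pz)
cs,_=cv2.findContours(k.astype(np.uint8),0,1);cc=max(cs,key=cv2.contourArea);e=cv2.minEnclosingCircle(cc);print(e,onz('top',[e[0]],.088))
```

```bash
python3 m.py
```

```text
[[ 260  134  131   81 6947]
 [ 267  195  138   77 6741]] [[320.3412984  174.28487117]
 [337.69425901 233.83414924]]
plate rect ((557.4444580078125, 58.449920654296875), (267.5130310058594, 287.8339538574219), 8.629908561706543)
[[ 403.60733   180.66714 ]
 [ 446.79727  -103.90802 ]
 [ 711.2816    -63.767303]
 [ 668.0917    220.80786 ]]
ring ((292.0005187988281, 177.8235321044922), (30.66590690612793, 31.189189910888672), 68.68798065185547) [[0.61360217 0.1393167  0.03      ]]
lid 448 [0.46467652 0.07010944 0.08818056] [0.46447222 0.0702473  0.08888903] [0.04699765 0.04507725 0.01084275]
0.08830662314287474
((324.0, 246.5), 12.175895690917969) [[0.46449723 0.07021841 0.088     ]]
```

View pics/topcrop.png

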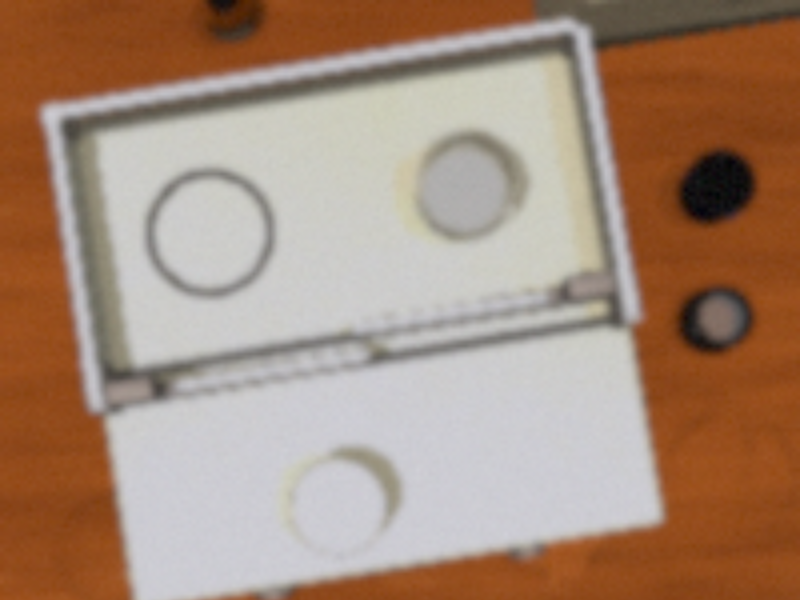

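Add to h.py:
```python
C=np.array([.5574,.0584]); A=np.deg2rad(8.63)
def w(x,y): c,s=np.cos(A),np.sin(A); return C+[c*x-s*y,s*x+c*y]
def plate(p): c,s=np.cos(A),np.sin(A); d=np.array(p)[...,:2]-C; return np.stack([c*d[...,0]+s*d[...,1],-s*d[...,0]+c*d[...,1]],-1)
from scipy.spatial.transform import Rotation as R
def go(x,y,z,psi):
    """tool-axis shift to world target, tool down with yaw psi"""
    s=arm.state(); r=R.from_euler('xyz',s['eef_rot']); t=R.from_euler('xyz',[np.pi,0,psi])
    print('t',round(s['time'],2),'go',np.round(r.inv().apply(np.array([x,y,z])-s['position']),4),np.round((r.inv()*t).as_rotvec(),4))
def T():
    s=arm.state(); M=np.eye(4); M[:3,:3]=R.from_euler('xyz',s['eef_rot']).as_matrix(); M[:3,3]=s['position']; return M
```

Run:
```python
from h import *
d=np.load('top0.npy');V,U=np.mgrid[0:400,0:640];px=np.c_[U.ravel(),V.ravel()]
P=depthpt('top',px,d)
q=plate(P); 
for sgn in(1,-1):
    k=(abs(P[:,2]-.112)<.014)&(abs(q[:,0]+.015)<.04)&(sgn*q[:,1]>.09)&(sgn*q[:,1]<.15)
    print(k.sum(),q[k].mean(0),q[k].min(0),q[k].max(0),P[k][:,2].mean())
print(plate([.6136,.1393]),plate([.4645,.0702]))
x,y=w(-.022,.117);print(x,y); go(x,y,.17,A+np.pi)
```

```text
84 [-0.01662506  0.11447168] [-0.0221978   0.10364702] [-0.0100308   0.12716403] 0.11914909751254879
86 [-0.00348117 -0.11544753] [-0.00901599 -0.12838843] [ 0.00330303 -0.10422141] 0.11895258866237789
[0.06770299 0.07155107] [-0.09007756  0.02560633]
0.5180928800795435 0.17077415327182158
t 0.15 go [ 0.5449 -0.6001  0.0616] [ 0.0000e+00 -2.6000e-03 -2.9294e+00]
```

```bash
sed -i 's/^C=.*;/C=np.array([.5624,.0587]);/' h.py
```

Run:
```python
from h import *
print(plate([.6136,.1393]),plate([.4645,.0702]))
x,y=w(-.022,.1165);print(x,y); go(x,y,.17,A+np.pi)
```

```text
[0.06271459 0.07200473] [-0.09506596  0.02605999]
0.5231679065968197 0.17057981429732594
t 0.15 go [ 0.5496 -0.5981  0.0616] [ 0.0000e+00 -2.6000e-03 -2.9294e+00]
```

jog_arm:
  segments: {"motion": [[0.3,-0.3,0,0,0,-1.5,0.06],[0.3,-0.3,0,0,0,-1.5,0.06],[0.3,-0.3,0,0,0,-1.5,0.06],[0.3,-0.3,0,0,0,-1.5,0.06],[0.3,-0.3,0,0,0,-1.5,0.06],[0.3,-0.3,0,0,0,-1.5,0.06],[0.3,-0.3,0,0,0,-1.5,0.06],[0.3,-0.3,0,0,0,-1.5,0.06],[0.3,-0.3,0,0,0,-1.5,0.06],[0.3,-0.3,0,0,0,-1.5,0.06],[0.3,-0.3,0,0,0,-1.5,0.06],[0.3,-0.3,0,0,0,-1.5,0.06]]}

```text
time: 1.15
position: [0.3963, -0.1943, 0.2311]
eef_rot: [3.142, -0.001, 1.874]
force: [-0.5, -0.4, 0.4]
width: 0.0598
grip_force: 0.0
```

```bash
python3 -c "
from h import *
x,y=w(-.022,.1165); go(x,y,.17,A+np.pi)"
```

```text
t 1.15 go [0.3102 0.2301 0.0614] [ 7.0000e-04 -8.0000e-04 -1.4179e+00]
```

jog_arm:
  segments: {"motion": [[0.31,0.23,0.03,0,0,-1.418,0.06],[0.31,0.23,0.03,0,0,-1.418,0.06],[0.31,0.23,0.03,0,0,-1.418,0.06],[0.31,0.23,0.03,0,0,-1.418,0.06],[0.31,0.23,0.03,0,0,-1.418,0.06],[0.31,0.23,0.03,0,0,-1.418,0.06],[0.31,0.23,0.03,0,0,-1.418,0.06],[0.31,0.23,0.03,0,0,-1.418,0.06],[0.31,0.23,0.03,0,0,-1.418,0.06],[0.31,0.23,0.03,0,0,-1.418,0.06],[0.31,0.23,0.03,0,0,-1.418,0.06],[0.31,0.23,0.03,0,0,-1.418,0.06]]}

```text
time: 2.15
position: [0.5266, 0.1672, 0.2005]
eef_rot: [-3.141, -0.001, -2.995]
force: [-0.2, -0.6, -1.3]
width: 0.0605
grip_force: 0.0
```

jog_arm:
  segments: {"motion": [[0,0,0,0,0,0,0.06],[0,0,0,0,0,0,0.06]]}

```text
time: 2.32
position: [0.5265, 0.1657, 0.201]
eef_rot: [-3.142, -0.001, -3.004]
force: [0.8, -0.3, 0.3]
width: 0.0602
grip_force: 0.0
```

Run:
```python
from h import *
M=T(); i,d=arm.get_image('wrist'); save(i,'pics/w1.png'); np.save('w1.npy',d); np.save('w1T.npy',M)
x,y=w(-.022,.1165); go(x,y,.17,A+np.pi)
V,U=np.mgrid[0:400,0:640];px=np.c_[U.ravel(),V.ravel()]
P=depthpt('wrist',px,d,M); q=plate(P)
k=(d.ravel()>0)&(abs(P[:,2]-.119)<.006)&(abs(q[:,0]+.022)<.03)&(abs(q[:,1]-.117)<.035)
print(k.sum(),q[k].min(0),q[k].max(0),np.median(q[k],0))
```

```text
t 2.37 go [0.0027 0.0054 0.0311] [-0.     -0.0005 -0.0129]
457 [-0.02609434  0.10525062] [-0.01410005  0.12881389] [-0.0211415   0.11683398]
```

View pics/w1.png

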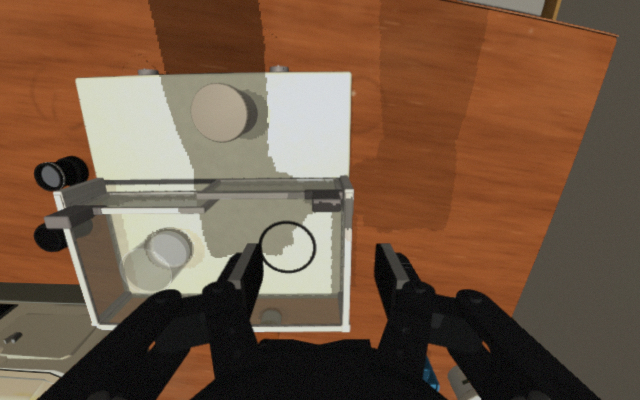

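The wrist view confirms the tab at (325,200), between the fingers in plate y. The ring is at (287,246) and the pot lid at (220,112). I'll descend and grip the tab.

Run:
```python
from h import *
i=cv2.imread('pics/w1.png',0);M=np.load('w1T.npy');d=np.load('w1.npy');V,U=np.mgrid[0:400,0:640];px=np.c_[U.ravel(),V.ravel()]
k=((i<70)&(np.hypot(U-287,V-246)<33)).astype(np.uint8)
k[:, :262]&=(V[:, :262]<244)
pts=np.argwhere(k)[:,::-1].astype(np.float32)
W=onz('wrist',pts,.03,M)[:,:2]; A_=np.c_[2*W,np.ones(len(W))]; s=np.linalg.lstsq(A_,(W**2).sum(1),rcond=None)[0]
print('ring',s[:2],np.sqrt(s[2]+s[:2]@s[:2]),plate(s[:2]),len(W))
P=depthpt('wrist',px,d,M);k=(abs(P[:,2]-.088)<.005)&(np.hypot(px[:,0]-220,px[:,1]-112)<45)
c=(P[k].min(0)+P[k].max(0))/2;print('pot',P[k].mean(0),c,np.ptp(P[k],axis=0),plate(c))
```

```text
ring [0.61580637 0.13841575] 0.03338535460159008 [0.06476329 0.07079942] 323
pot [0.46551432 0.07075783 0.08885785] [0.46626654 0.07005625 0.08746399] [0.04976459 0.0492672  0.00892462] [-0.09334099  0.02565279]
```

jog_arm:
  segments: {"motion": [[0.002,0.005,0.035,0,0,-0.013,0.06],[0.002,0.005,0.07,0,0,-0.013,0.06],[0.002,0.005,0.106,0,0,-0.013,0.06],[0.002,0.005,0.106,0,0,-0.013,0.06],[0.002,0.005,0.106,0,0,-0.013,0],[0.002,0.005,0.106,0,0,-0.013,0],[0.002,0.005,0.106,0,0,-0.013,0],[0.002,0.005,0.106,0,0,-0.013,0],[0.002,0.005,0.106,0,0,-0.013,0],[0.002,0.005,0.106,0,0,-0.013,0]]}

```text
time: 3.2
position: [0.5265, 0.1708, 0.0983]
eef_rot: [3.141, 0.005, -2.99]
force: [-0.3, 0.0, 7.1]
width: 0.0232
grip_force: 59.7
```

jog_arm:
  segments: {"motion": [[0,-0.012,0,0,0,0,0],[0,-0.024,0,0,0,0,0],[0,-0.038,0,0,0,0,0],[0,-0.052,0,0,0,0,0],[0,-0.066,0,0,0,0,0],[0,-0.08,0,0,0,0,0],[0,-0.094,0,0,0,0,0],[0,-0.106,0,0,0,0,0],[0,-0.113,0,0,0,0,0],[0,-0.117,0,0,0,0,0],[0,-0.117,0,0,0,0,0],[0,-0.117,0,0,0,0,0]]}

```text
time: 4.2
position: [0.5435, 0.0555, 0.0983]
eef_rot: [3.14, 0.004, -2.989]
force: [-2.2, 3.0, 8.6]
width: 0.0225
grip_force: 59.9
```

```bash
python3 -c "
from h import *
print(plate(arm.state()['position']))"
```

```text
[-0.0192083  -0.00036568]
```

jog_arm:
  segments: {"motion": [[0,0,0,0,0,0,0.06],[0,0,0,0,0,0,0.06],[0,0,0,0,0,0,0.06],[0,0,0,0,0,0,0.06],[0,0,-0.04,0,0,0,0.07],[0,0,-0.08,0,0,0,0.07],[0,0,-0.08,0,0,0,0.07]]}

```text
time: 4.78
position: [0.5473, 0.0546, 0.183]
eef_rot: [-3.139, 0.013, -2.989]
force: [1.8, -0.2, 0.9]
width: 0.0699
grip_force: 0.0
```

Run:
```python
from h import *
go(.4655,.0705,.13,A+.5+np.pi/2)
```

```text
t 4.78 go [0.0792 0.0282 0.0519] [0.0049 0.0131 1.0724]
```

jog_arm:
  segments: {"motion": [[0.079,0.028,0.03,0,0,1.072,0.08],[0.079,0.028,0.03,0,0,1.072,0.08],[0.079,0.028,0.03,0,0,1.072,0.08],[0.079,0.028,0.03,0,0,1.072,0.08],[0.079,0.028,0.03,0,0,1.072,0.08],[0.079,0.028,0.03,0,0,1.072,0.08],[0.079,0.028,0.03,0,0,1.072,0.08],[0.079,0.028,0.03,0,0,1.072,0.08],[0.079,0.028,0.03,0,0,1.072,0.08],[0.079,0.028,0.03,0,0,1.072,0.08],[0.079,0.028,0.03,0,0,1.072,0.08]]}

```text
time: 5.7
position: [0.4596, 0.0704, 0.1452]
eef_rot: [-3.142, 0.0, 2.224]
force: [-0.2, -0.7, -0.2]
width: 0.0804
grip_force: 0.0
```

Run:
```python
from h import *
M=T(); i,d=arm.get_image('wrist'); save(i,'pics/w2.png'); np.save('w2.npy',d);np.save('w2T.npy',M)
go(.4655,.0705,.055,A+.5+np.pi/2)
V,U=np.mgrid[0:400,0:640];px=np.c_[U.ravel(),V.ravel()]
P=depthpt('wrist',px,d,M);k=(d.ravel()>0)&(abs(P[:,2]-.088)<.004)&(np.hypot(P[:,0]-.4655,P[:,1]-.0705)<.035)
c=(P[k].min(0)+P[k].max(0))/2;print('pot',P[k].mean(0),c,np.ptp(P[k],axis=0))
```

```text
t 5.75 go [-0.0035  0.0048  0.0902] [-0.0001  0.0001  0.0022]
pot [0.46493353 0.07149662 0.08877012] [0.46587558 0.07055297 0.08743545] [0.04969349 0.04934953 0.00665843]
```

View pics/w2.png

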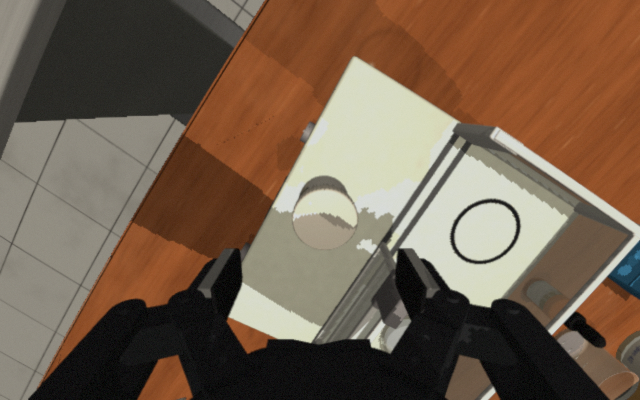

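The ring is clear at (485,231), the pot at (325,215) is centred between the fingers, and the door is open. Descending.

Create ring.py:
```python
from h import *
def ring(f,n,u,v,r,th=70):
    i=cv2.imread(f,0);M=np.load(n);V,U=np.mgrid[0:400,0:640]
    k=(i<th)&(np.hypot(U-u,V-v)<r)
    W=onz('wrist',np.argwhere(k)[:,::-1].astype(float),.03,M)[:,:2]
    for _ in range(3):
        s=np.linalg.lstsq(np.c_[2*W,np.ones(len(W))],(W**2).sum(1),rcond=None)[0]; rr=np.sqrt(s[2]+s[:2]@s[:2])
        W=W[abs(np.hypot(*(W-s[:2]).T)-rr)<.004]
    print('ring',s[:2],rr,plate(s[:2]),len(W)); return s[:2]
```

```bash
python3 -c "
from ring import *
ring('pics/w2.png','w2T.npy',485,231,40)"
```

```text
ring [0.61599472 0.13899537] 0.03325398665664743 [0.06503648 0.07134421] 508
```

jog_arm:
  segments: {"motion": [[-0.0035,0.005,0.03,0,0,0,0.08],[-0.0035,0.005,0.06,0,0,0,0.08],[-0.0035,0.005,0.09,0,0,0,0.08],[-0.0035,0.005,0.09,0,0,0,0.08],[-0.0035,0.005,0.09,0,0,0,0.06],[-0.0035,0.005,0.09,0,0,0,0.055],[-0.0035,0.005,0.09,0,0,0,0],[-0.0035,0.005,0.09,0,0,0,0],[-0.0035,0.005,0.09,0,0,0,0],[-0.0035,0.005,0.09,0,0,0,0]]}

```text
time: 6.58
position: [0.4677, 0.0706, 0.0576]
eef_rot: [3.138, 0.003, 2.222]
force: [-2.5, -0.5, 7.2]
width: 0.0459
grip_force: 61.8
```

jog_arm:
  segments: {"motion": [[0,0,-0.002,0,0,0,0],[0,0,-0.002,0,0,0,0],[0,0.01,-0.002,0,0,0,0],[0,0.02,-0.002,0,0,0,0],[0,0.03,-0.002,0,0,0,0],[0,0.04,-0.002,0,0,0,0],[0,0.05,-0.002,0,0,0,0],[0,0.05,-0.002,0,0,0,0],[0,0.05,-0.002,0,0,0,0]]}

```text
time: 7.33
position: [0.5076, 0.1021, 0.0577]
eef_rot: [3.138, 0.001, 2.223]
force: [1.0, -0.3, 2.6]
width: 0.0462
grip_force: 61.9
```

Run:
```python
from h import *
i,d=arm.get_image('side');save(i[120:320,180:440].repeat(3,0).repeat(3,1),'pics/s1.png')
s=arm.state();print(plate(s['position']));r=[.6158,.1389]
t=plate(r);v=t-plate(s['position'][:2]);a=np.arctan2(v[1],v[0]);print(v,a);go(*r,s['position'][2],A+a+np.pi/2)
```

```text
[-0.04818507  0.0509011 ]
[0.11301473 0.02037804] 0.17839623960343187
t 7.38 go [-0.0364  0.1089  0.0003] [2.900e-03 1.000e-04 3.227e-01]
```

View pics/s1.png

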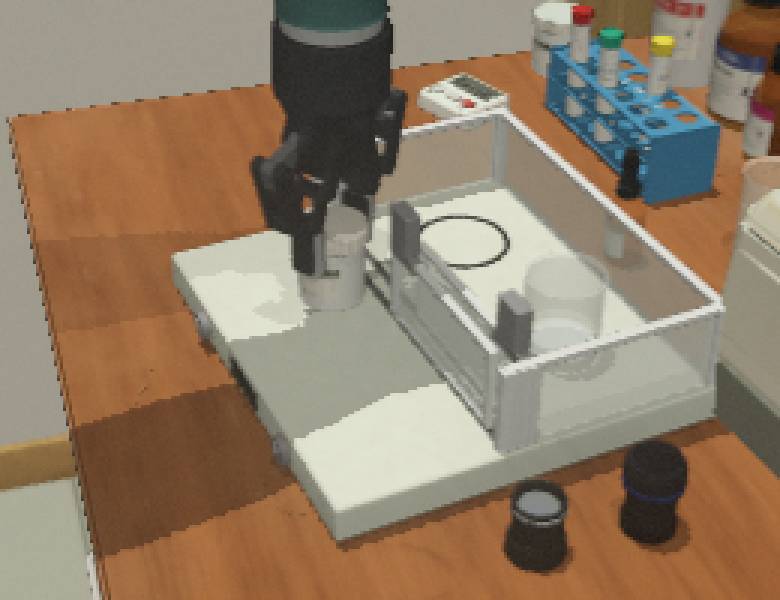

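The pot is upright in the fingers, in front of the opening. Next I turn about its axis and drag it straight to the ring.

jog_arm:
  segments: {"motion": [[0,0,0,0,0,0.11,0],[0,0,0,0,0,0.22,0],[0,0,0,0,0,0.32,0],[-0.0045,0.0135,0,0,0,0.32,0],[-0.009,0.027,0,0,0,0.32,0],[-0.0135,0.0405,0,0,0,0.32,0],[-0.018,0.054,0,0,0,0.32,0],[-0.0225,0.0675,0,0,0,0.32,0],[-0.027,0.081,0,0,0,0.32,0],[-0.0315,0.0945,0,0,0,0.32,0],[-0.0364,0.1089,0,0,0,0.32,0],[-0.0364,0.1089,0,0,0,0.32,0]]}

```text
time: 8.38
position: [0.6165, 0.1384, 0.0578]
eef_rot: [3.139, 0.0, 1.902]
force: [0.0, 0.0, 1.3]
width: 0.0458
grip_force: 62.1
```

jog_arm:
  segments: {"motion": [[-0,0,0,0,0,0,0],[0,0,0,0,0,0,0]]}

```text
time: 8.55
position: [0.6147, 0.138, 0.0577]
eef_rot: [3.14, 0.0, 1.902]
force: [1.8, 0.2, 2.3]
width: 0.0457
grip_force: 62.1
```

Run:
```python
from h import *
M=T();np.save('w3T.npy',M)
i,d=arm.get_image('wrist');save(i,'pics/w3.png');np.save('w3.npy',d)
j,_=arm.get_image('side');save(np.vstack([i[::1],cv2.resize(j[120:320,180:500],(640,400))])[:800].copy(),'pics/w3s_full.png')
save(cv2.resize(np.vstack([i,cv2.resize(j[120:320,180:500],(640,400))]),(480,600)),'pics/w3s.png')
go(.6158,.1389,.0577,2.05)
```

```text
t 8.65 go [0.0004 0.0018 0.    ] [ 0.0012  0.0002 -0.1484]
```

View pics/w3s.png

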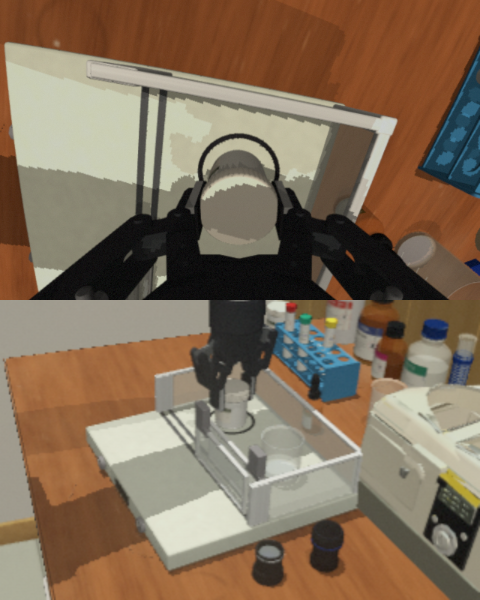

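The pot is in the ring, with a gap visible on the far side at about (240,150). Checking the offset numerically before I release.

Run:
```python
from ring import *
M=np.load('w3T.npy');d=np.load('w3.npy');V,U=np.mgrid[0:400,0:640];px=np.c_[U.ravel(),V.ravel()]
P=depthpt('wrist',px,d,M);k=(d.ravel()>0)&(abs(P[:,2]-.0885)<.004)&(np.hypot(P[:,0]-.616,P[:,1]-.139)<.035)
c=(P[k].min(0)+P[k].max(0))/2;print('pot',P[k].mean(0),c,np.ptp(P[k],axis=0),P[k][:,2].max())
# ring arc: dark pixels near plate height at known radius
i=cv2.imread('pics/w3.png',0);r=(i<70)&(V>160)&(V<250)&(U>240)&(U<400)
Q=onz('wrist',np.argwhere(r)[:,::-1].astype(float),.03,M)[:,:2]
Q=Q[abs(np.hypot(*(Q-[.616,.139]).T)-.033)<.007]
from scipy.optimize import least_squares
f=least_squares(lambda c:np.hypot(*(Q-c).T)-.033,[.616,.139],loss='soft_l1',f_scale=.001);print('ring',f.x,len(Q))
```

```text
pot [0.61402209 0.14157511 0.08916216] [0.61412828 0.13941134 0.08850249] [0.06541894 0.05024987 0.00797236] 0.09248866653807038
ring [0.61473354 0.13870691] 1117
```

jog_arm:
  segments: {"motion": [[0,0,0.002,0,0,0,0.046],[0,0,0.002,0,0,0,0.05],[0,0,0.003,0,0,0,0.063],[0,0,0.003,0,0,0,0.063],[0,0,0.003,0,0,0,0.063],[0,0,0.003,0,0,0,0.063],[0,0,-0.02,0,0,0,0.063],[0,0,-0.05,0,0,0,0.063],[0,0,-0.09,0,0,0,0.063],[0,0,-0.13,0,0,0,0.06],[0,0,-0.13,0,0,0,0.06]]}

```text
time: 9.57
position: [0.6195, 0.1387, 0.1966]
eef_rot: [3.127, 0.003, 1.902]
force: [1.0, -0.3, 1.2]
width: 0.06
grip_force: 0.0
```

Run:
```python
from ring import *
M=T();np.save('w4T.npy',M)
i,d=arm.get_image('wrist');save(i,'pics/w4.png')
V,U=np.mgrid[0:400,0:640];px=np.c_[U.ravel(),V.ravel()]
P=depthpt('wrist',px,d,M);q=plate(P);k=(d.ravel()>0)&(abs(P[:,2]-.0885)<.003)&(np.hypot(P[:,0]-.616,P[:,1]-.139)<.028)
c=(P[k].min(0)+P[k].max(0))/2;print('pot',P[k].mean(0),c,np.ptp(P[k],axis=0))
g=cv2.cvtColor(i,cv2.COLOR_RGB2GRAY)
Q=onz('wrist',px[g.ravel()<70].astype(float),.03,M)[:,:2];Q=Q[abs(np.hypot(*(Q-[.616,.139]).T)-.033)<.006]
from scipy.optimize import least_squares
f=least_squares(lambda c:np.hypot(*(Q-c).T)-.033,[.616,.139],loss='soft_l1',f_scale=.001);print('ring',f.x,len(Q))
k=(d.ravel()>0)&(abs(P[:,2]-.118)<.005)&(abs(q[:,0]+.022)<.02)&(abs(q[:,1])<.03);print('tab',k.sum(),q[k].min(0),q[k].max(0)) if k.any() else 0
x,y=w(-.021,-.0004); go(x,y,.14,A+np.pi)
```

```text
pot [0.61296257 0.13930798 0.08874873] [0.61326626 0.13850169 0.08833637] [0.04896089 0.04959919 0.00566118]
ring [0.61469547 0.13861218] 196
tab 442 [-0.02591682 -0.01285296] [-0.01298448  0.0118639 ]
t 9.62 go [-0.0539 -0.0999  0.0522] [ 0.0073  0.0094 -1.3904]
```

View pics/w4.png

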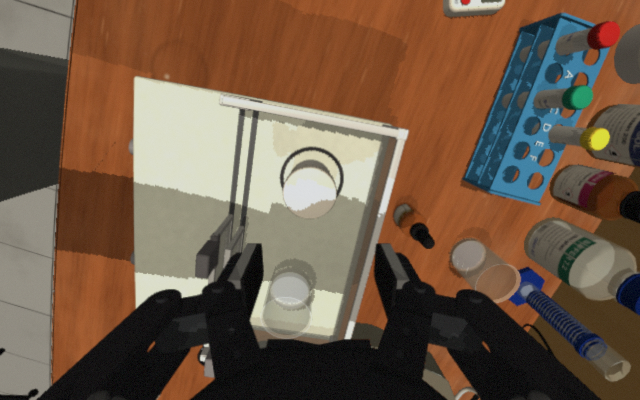

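The pot stands upright inside the ring (lid at (309,192), ring at (311,178)), within about 3 mm of centre. The tab is at (208,252). Next I close the door.

jog_arm:
  segments: {"motion": [[-0.054,-0.1,0.01,0,0,-1.39,0.06],[-0.054,-0.1,0.01,0,0,-1.39,0.06],[-0.054,-0.1,0.01,0,0,-1.39,0.06],[-0.054,-0.1,0.01,0,0,-1.39,0.06],[-0.054,-0.1,0.01,0,0,-1.39,0.06],[-0.054,-0.1,0.01,0,0,-1.39,0.06],[-0.054,-0.1,0.01,0,0,-1.39,0.06],[-0.054,-0.1,0.01,0,0,-1.39,0.06],[-0.054,-0.1,0.01,0,0,-1.39,0.06],[-0.054,-0.1,0.01,0,0,-1.39,0.06],[-0.054,-0.1,0.01,0,0,-1.39,0.06],[-0.054,-0.1,0.01,0,0,-1.39,0.06]]}

```text
time: 10.62
position: [0.5359, 0.0545, 0.1757]
eef_rot: [3.141, -0.003, -2.989]
force: [0.1, 0.1, -0.4]
width: 0.0602
grip_force: 0.0
```

jog_arm:
  segments: {"motion": [[0,0,0,0,0,0,0.06],[0,0,0,0,0,0,0.06]]}

```text
time: 10.78
position: [0.5365, 0.0545, 0.1765]
eef_rot: [3.141, -0.001, -2.994]
force: [0.5, -0.3, -0.5]
width: 0.06
grip_force: 0.0
```

```bash
python3 -c "
from h import *
x,y=w(-.02,-.0005); go(x,y,.096,A+np.pi)"
```

```text
t 10.78 go [-0.0064 -0.0002  0.0805] [ 0.0003 -0.0015 -0.003 ]
```

jog_arm:
  segments: {"motion": [[-0.006,0,0.02,0,0,0,0.06],[-0.006,0,0.05,0,0,0,0.06],[-0.006,0,0.08,0,0,0,0.06],[-0.006,0,0.08,0,0,0,0.06],[-0.006,0,0.08,0,0,0,0],[-0.006,0,0.08,0,0,0,0],[-0.006,0,0.08,0,0,0,0],[-0.006,0,0.08,0,0,0,0],[-0.006,0,0.08,0,0,0,0],[-0.006,0,0.08,0,0,0,0]]}

```text
time: 11.62
position: [0.5448, 0.0557, 0.0996]
eef_rot: [3.142, 0.004, -2.991]
force: [-0.7, 2.4, 6.7]
width: 0.0228
grip_force: 59.6
```

jog_arm:
  segments: {"motion": [[0,0.01,0,0,0,0,0],[0,0.022,0,0,0,0,0],[0,0.036,0,0,0,0,0],[0,0.05,0,0,0,0,0],[0,0.064,0,0,0,0,0],[0,0.078,0,0,0,0,0],[0,0.092,0,0,0,0,0],[0,0.104,0,0,0,0,0],[0,0.112,0,0,0,0,0],[0,0.117,0,0,0,0,0],[0,0.119,0,0,0,0,0],[0,0.119,0,0,0,0,0]]}

```text
time: 12.62
position: [0.5276, 0.1725, 0.0996]
eef_rot: [-3.138, 0.005, -2.992]
force: [0.6, -3.4, 5.3]
width: 0.0224
grip_force: 59.7
```

```bash
python3 -c "
from h import *
print(plate(arm.state()['position']))"
```

```text
[-0.01732974  0.11771394]
```

jog_arm:
  segments: {"motion": [[0,0.002,0,0,0,0,0],[0,0.003,0,0,0,0,0],[0,0.003,0,0,0,0,0]]}

```text
time: 12.87
position: [0.5276, 0.1726, 0.0995]
eef_rot: [-3.132, 0.005, -2.993]
force: [1.1, -10.7, 5.9]
width: 0.0225
grip_force: 59.7
```

jog_arm:
  segments: {"motion": [[0,0,0,0,0,0,0.05],[0,0,0,0,0,0,0.05],[0,0,0,0,0,0,0.05],[0,0,0,0,0,0,0.05],[0,0,-0.04,0,0,0,0.06],[0,0,-0.08,0,0,0,0.06],[0,0,-0.12,0,0,0,0.06],[0.08,0,-0.12,0,0,0,0.06],[0.08,0,-0.12,0,0,0,0.06],[0.08,0,-0.12,0,0,0,0.06],[0.08,0,-0.12,0,0,0,0.06]]}

```text
time: 13.78
position: [0.4428, 0.1638, 0.2167]
eef_rot: [3.142, -0.002, -2.991]
force: [0.1, -0.6, 0.4]
width: 0.0601
grip_force: 0.0
```

Run:
```python
from h import *
M=T();i,d=arm.get_image('wrist');t,D=arm.get_image('top')
V,U=np.mgrid[0:400,0:640];px=np.c_[U.ravel(),V.ravel()]
for n,P,dd in(('w',depthpt('wrist',px,d,M),d),('t',depthpt('top',px,D),D)):
    q=plate(P)
    for s in(1,-1):
        k=(dd.ravel()>0)&(abs(P[:,2]-.118)<.006)&(abs(q[:,0]+.015)<.025)&(s*q[:,1]>.08)&(s*q[:,1]<.15)
        if k.any(): print(n,'tab',s,k.sum(),q[k].min(0),q[k].max(0))
    k=(dd.ravel()>0)&(abs(P[:,2]-.0885)<.004)&(np.hypot(P[:,0]-.614,P[:,1]-.139)<.028)
    if k.any(): print(n,'pot',(P[k].min(0)+P[k].max(0))/2,np.ptp(P[k],axis=0))
save(cv2.resize(np.vstack([i,t]),(480,600)),'pics/end.png')
```

```text
w tab 1 367 [-0.02637756  0.10517497] [-0.01369148  0.1288086 ]
w tab -1 395 [-0.01345012 -0.12899529] [-0.00068054 -0.10334804]
w pot [0.6114903  0.13761071 0.08784527] [0.04635865 0.05001227 0.00663288]
t tab 1 75 [-0.02720108  0.10395367] [-0.01512208  0.12762763]
t tab -1 75 [-0.01387432 -0.12784069] [-0.00166797 -0.10360628]
t pot [0.61144903 0.13662127 0.08852971] [0.04837181 0.04803237 0.00788173]
```

View pics/end.png

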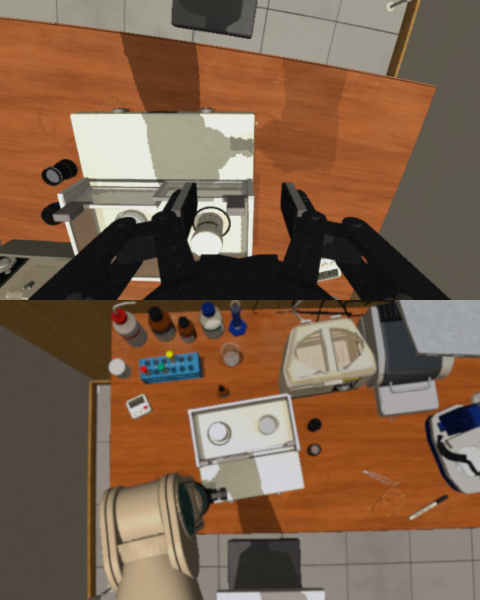

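The door is shut: it reached its stop, and the tab matches its starting position. The pot is about 3 mm from the ring centre, and nothing else has moved. Handing in.

```bash
python3 -c "
from plant import arm
print(arm.close_job())"
```

```text
the job is handed in; nothing more can be done
None
```

I handed the job in at about 14 s: the pot stands upright in the ring about 3 mm off centre by camera, both doors are shut, and the jar, loupe and eyepiece were not touched; the hand-in gave no verdict.

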